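Shut the open fittings drawer to free its interlocked neighbour

TASK

One of the two drawers of the small fittings chest on the bench has been left open, and the chest's interlock lets only one drawer out at a time. Shut that drawer fully, then pull the other drawer out to its stop so that its fittings can be reached. Do not force the locked drawer, and leave the things standing about as they are.

Things in the scene. Friction and masses are not known exactly. Their poses are not given: they have to be found in the camera images.
- chest: grey steel chest, 130 deep x 200 wide x 60 high, fixed on the bench, two equal drawers side by side, centre lines 45 mm left and right of its middle (which is on which side varies). Origin: centre of its underside; front plane 65 mm out along its own -x. Interlock inside: while one drawer is more than about 5 mm out the other stops after 5 mm of travel; with both shut either is free
- drawer_a (a joint): travel of the drawer that starts open (by 40 to 60 mm), in m: 0 = fully shut (front flush with the other), 0.07 = pulled out to its stop; the drawer slides along -x of its pull, with about 1 N of friction, and stays where it is left
- drawer_b (a joint): travel of the drawer that starts shut, in m: 0 = fully shut (front flush with the other), 0.07 = pulled out to its stop; the drawer slides along -x of its pull, with about 1 N of friction, and stays where it is left
- drawer_a_pull (a point): pull of the drawer that starts open: upright round steel post, 14 mm thick, its axis 35 mm in front of the middle of the drawer front on a short arm; top 108 mm above the bench, 48 mm above the chest's top. This point is on its axis, 85 mm above the bench, where it can be gripped from any side. x points into the chest (shutting), y left along the front, z up. It moves with the drawer
- drawer_b_pull (a point): pull of the drawer that starts shut: upright round steel post, 14 mm thick, its axis 35 mm in front of the middle of the drawer front on a short arm; top 108 mm above the bench, 48 mm above the chest's top. This point is on its axis, 85 mm above the bench, where it can be gripped from any side. x points into the chest (shutting), y left along the front, z up. It moves with the drawer
- timer: bystander: square white countdown timer, 66 x 66 x 18, lying flat; origin at the centre of its underside. It, the cup and the dish stand in front of the tall fixed tube sealer, whose front is at x = 0.52 m, right side at y = -0.21 m, top 0.26 m high: carry the arm round its front, never across it
- cup: bystander: white sample cup with screw lid, 51 across, 64 high, upright; origin at the centre of its underside
- dish: bystander: small lidded petri dish, 62 across, 14 high; origin at the centre of its underside

How it is judged:
By the outcome, as a careful person would: the job done as asked, in the order asked, and still so for the second after the job is handed in, with the robot touching nothing.
It also fails if it takes over 43 s, if anything falls off the work surface, if the arm or the gripper's body presses on something with over 40 N, if the wrist force passes 120 N, or if a joint passes its speed limit or range.

ROBOT

A 6-joint arm with a two-finger parallel gripper is mounted at the origin on a cart in front of the work surface, level with it; the furniture and walls round the work are solid. World frame = base frame: x ahead of the robot, y to its left, z up, the work surface at z = 0. Lengths are in m, angles in rad, forces in N, time in s.
With the tool pointing down it reaches from about 0.3 to 0.875 m from the base axis. Payload 6.4 kg.
Tool frame: the origin (TCP) lies midway between the tips of the shut fingers; the grasp point (between the pads) lies 19 mm behind it; z points along the fingers, y is the line along which they close (so a half turn about z gives the same grasp; the last joint's range is limited). The gripper opens to 85 mm and grips with 20 to 120 N. Pads are 22 mm wide; open, the fingers measure 114 mm over their backs; the gripper's body (76 mm by 85 mm) begins 54 mm behind the grasp point. The pads swing forward as they close: fully open they stand 13 mm farther back than shut.
Start: joints at [0.897, 0.181, 1.607, -0, 1.354, -0.206], TCP at [0.259, 0.513, 0.231] pointing down, gripper open.
Joint ranges: [-2.99, 2.99], [-0.89, 2.07], [0.3, 2.58], [-1.14, 4.28], [0, 2.63], [-3.12, 3.12]. Speed limits (rad/s): [2.57, 2.57, 3.01, 3.14, 3.14, 3.14].

INTERFACE

Orientations are given as a unit quaternion [w, x, y, z].
In Python, from bench import ctrl gives the robot as it stands. The module is installed in compiled form; this text tells all that it offers.
- The arm moves only by the tool move_arm, never from a script. Its argument "plan" is one flat list of numbers, 6 for each row, row after row: the shift along the world's x, y, z in units of 50 mm (1.0 is 50 mm), then the turn, a rotation vector about the world's x, y, z in rad. A call has 1 to 10 rows; each row is the pose to reach, as a shift and turn from the pose commanded when the call began; what a row does not reach only later rows make up. A row lasts 1/8 s, in which the tool goes at most 62.5 mm and 10.7 degrees, less where a joint would pass 70% of its speed; a pose out of reach is approached as far as the arm can. A call with a gripper value outside its range is refused whole. "grip" is the finger opening in mm, from 0 to 85.4, set as the call begins (left out, the last holds). The fingers move at their own pace and stop on an object; the grip force is fixed at half the most. Time passes only in rows, so rows that repeat a pose let the fingers close. It gives the time, the measured TCP pose, the force, the opening and the grip force at its end, in the units of the state.
- ctrl.get_obs(): the state, without advancing time (a new reading comes with each control period).
- ctrl.camera(name): name is "scene" or "top"; returns a dict with "pixels" (420x560x3 uint8, red, green, blue), "fx", "fy", "cx", "cy" (pixels), "dist_coeffs" ([k1, k2, p1, p2, k3] as OpenCV has them; the pictures are not rectified), "origin" and "attitude" of the camera in the world. Camera axes: x right, y down, z forward; pixel columns grow to the right and rows downward; lengths in m; the calibration is good to about 2 mm. A picture is of the moment at which its call begins. There is no depth.
- ctrl.hand_in(): hands the job in; it is judged then, once.
The state is a dict: "time_s": time; "q": joint angles; "dq": joint speeds; "joint_efforts": joint torques, N m; "eef_pos": TCP position; "eef_rot": TCP orientation; "wrist_force": force on the tool from outside, world axes, zero at the start; "torque": the same for the moment, N m; "opening": opening from 0.0 (shut) to 1.0 (fully open); "grasp_force": force on a finger pad.
Only numpy, scipy, OpenCV 4.12 (cv2) and the standard library are available. Lean on these libraries where they do the work, as an engineer would, in place of code of your own. Each camera call takes 0.05 s, during which the arm holds its last target. There are 200 camera calls.

## Working session

There is one attempt and no reset: what is moved stays moved. The work goes in short steps, Python scripts to look and compute and a tool call to move; the robot and the scene stay as the last step left them, time stands still between calls to the robot, and variables do not carry over. Pictures are saved under pics/ and viewed, at most 10 in all, crops included, and the job is handed in when it is done.

Besides the shell and the picture viewer there is one more tool, called by a JSON object that holds its "api" and its "payload", one argument or row to a line. move_arm: Moves the arm, as the interface text tells. Its arguments: {"type":"object","properties":{"plan":{"type":"array"},"grip":{"type":"number"}},"required":["plan"]}

```bash
mkdir -p pics
cat > h.py <<'E'
import numpy as np,cv2,sys
from bench import ctrl
from scipy.spatial.transform import Rotation as R
def shot(n):
    c=ctrl.camera(n); c['K']=np.array([[c['fx'],0,c['cx']],[0,c['fy'],c['cy']],[0,0,1.]])
    c['d']=np.array(c['dist_coeffs'],float)
    a=np.array(c['attitude'],float)
    c['R']=a if a.shape==(3,3) else R.from_quat(a,scalar_first=True).as_matrix()
    c['o']=np.array(c['origin'],float); return c
def ray(c,uv):
    p=cv2.undistortPoints(np.array(uv,float).reshape(-1,1,2),c['K'],c['d']).reshape(-1,2)
    return np.c_[p,np.ones(len(p))]@c['R'].T
def onz(c,uv,z):
    r=ray(c,uv); return c['o']+r*((z-c['o'][2])/r[:,2])[:,None]
def proj(c,P):
    P=np.array(P,float).reshape(-1,3); rv=cv2.Rodrigues(c['R'].T)[0]
    return cv2.projectPoints(P,rv,-c['R'].T@c['o'],c['K'],c['d'])[0].reshape(-1,2)
def save(c,f): cv2.imwrite('pics/'+f,c['pixels'][:,:,::-1])
E
python3 - <<'E'
from h import *
for n in('scene','top'):
    c=shot(n); save(c,n+'0.png'); print(n,c['fx'],c['o'],c['R'].round(3).tolist(),c['attitude'])
o=ctrl.get_obs(); print(o['time_s'],o['eef_pos'],o['eef_rot'],o['opening'])
E
```

```text
scene 479.52838161529144 [-0.088837   -0.48411647  0.76743098] [[0.456, -0.629, 0.63], [-0.89, -0.325, 0.32], [0.004, -0.707, -0.708]] [-0.3252231   0.78872018 -0.48141875  0.20096366]
top 512.2942165848518 [ 0.29146398 -0.14782984  1.21155149] [[-0.043, -0.975, 0.219], [-0.999, 0.041, -0.015], [0.006, -0.22, -0.976]] [ 0.07446573 -0.68760655  0.71761305 -0.08175331]
0.1 [0.25897602 0.51283046 0.23048611] [-3.19537371e-04  2.31780975e-01  9.72767683e-01 -7.16157648e-04] 1.0000009512983623
```

View pics/scene0.png

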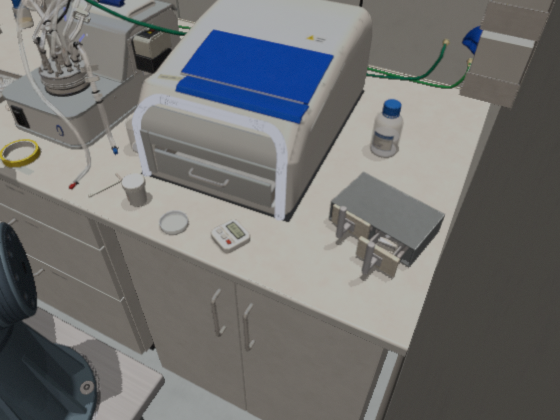

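View pics/top0.png

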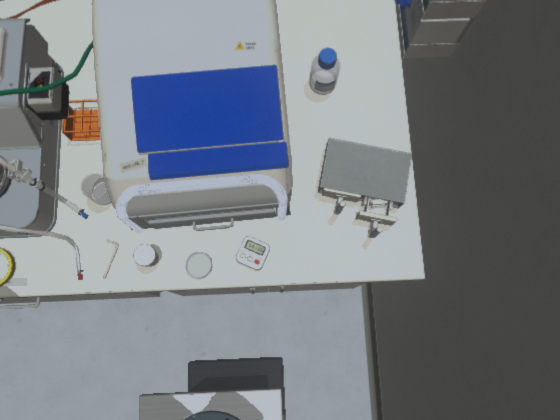

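Both pictures show the chest at about (385,215) in scene and (365,170) in top. The drawer on the robot's right is open, with its post at about (375,230) in top and (370,257) in scene. The shut drawer's post is at about (340,205) in top and (342,222) in scene. I'll crop both for detail.

Run:
```python
import cv2,numpy as np
a=cv2.imread('pics/scene0.png')[170:290,310:450]; b=cv2.imread('pics/top0.png')[130:250,300:440]
cv2.imwrite('pics/c0.png',np.hstack([cv2.resize(x,(400,343),interpolation=cv2.INTER_CUBIC) for x in(a,b)]))
```

```text
(no output)
```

View pics/c0.png

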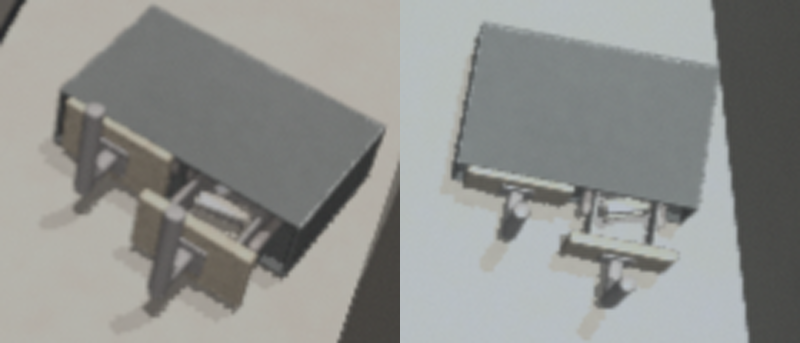

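```bash
cat > m.py <<'E'
from h import *
s=shot('scene');t=shot('top')
f=lambda L,ox,oy,dx:[(ox+(u-dx)/2.857,oy+v/2.857) for u,v in L]
tc=f([(483,22),(718,66),(697,208),(460,164)],300,130,400)
sc=f([(153,6),(384,128),(300,224),(62,90)],310,170,0)
for c,q in((t,tc),(s,sc)):
    P=onz(c,q,.06); print(P.round(4).tolist()); print([np.linalg.norm(P[i]-P[i-1]).round(4) for i in range(4)],P.mean(0).round(4))
    a=P[0]+P[1]-P[2]-P[3]; b=P[0]+P[3]-P[1]-P[2]
    print('yaw',np.arctan2(a[1],a[0]),np.arctan2(-b[0],b[1]))
print('scene posts A,B',onz(s,f([(173,213),(95,107)],310,170,0),.108))
print('top posts A,B',onz(t,f([(627,285),(520,195)],300,130,400),.108))
# small objects baseline
E
python3 m.py
```

```text
[[0.7178, -0.3007, 0.06], [0.6713, -0.4928, 0.06], [0.5516, -0.4634, 0.06], [0.5964, -0.2738, 0.06]]
[np.float64(0.1243), np.float64(0.1976), np.float64(0.1233), np.float64(0.1948)] [ 0.6343 -0.3827  0.06  ]
yaw -0.22900188142537498 -0.2347791163836667
[[0.7171, -0.3012, 0.06], [0.6685, -0.4924, 0.06], [0.5538, -0.4626, 0.06], [0.5983, -0.2731, 0.06]]
[np.float64(0.122), np.float64(0.1973), np.float64(0.1185), np.float64(0.1946)] [ 0.6344 -0.3823  0.06  ]
yaw -0.24334110956175697 -0.2399173990095019
scene posts A,B [[ 0.4824156  -0.39055033  0.108     ]
 [ 0.54686401 -0.31334601  0.108     ]]
top posts A,B [[ 0.48249572 -0.39055999  0.108     ]
 [ 0.55685103 -0.31361009  0.108     ]]
```

Two views agree: the chest centre is at about (0.634, -0.382) with yaw about -0.236. Drawer a's pull is at about (0.482, -0.391), open about 47 mm, and drawer b's is at about (0.547, -0.314). The footprint comes out at about 0.197 x 0.124, close to the given size. I'll carry the arm round the sealer's front.

{"api": "move_arm", "payload": {
  "plan": [2,-10.3,0,0,0,0.1,2,-10.3,0,0,0,0.23,2,-10.3,0,0,0,0.23,2,-10.3,0,0,0,0.23,2,-10.3,0,0,0,0.23,2,-10.3,0,0,0,0.23,2,-10.3,0,0,0,0.23,2,-10.3,0,0,0,0.23,2,-10.3,0,0,0,0.23,2,-10.3,0,0,0,0.23],
  "grip": 85
}}

```text
time_s: 1.45
eef_pos: [0.3594, -0.0032, 0.2313]
eef_rot: [-0.0, 0.121, 0.993, -0.0]
wrist_force: [0.2, 0.1, 0.1]
opening: 0.995
grasp_force: 0.0
```

{"api": "move_arm", "payload": {
  "plan": [0.4,-6.5,0,0,0,0,0.4,-6.5,0,0,0,0,0.4,-6.5,0,0,0,0,0.4,-6.5,0,0,0,0,0.4,-6.5,0,0,0,0,0.4,-6.5,0,0,0,0,2.44,-7.78,0,0,0,0,2.44,-7.78,0,0,0,0,2.44,-7.78,0,0,0,0,2.44,-7.78,0,0,0,0]
}}

```text
time_s: 2.7
eef_pos: [0.4816, -0.3885, 0.2306]
eef_rot: [-0.001, 0.118, 0.993, 0.001]
wrist_force: [-0.6, -0.6, 0.1]
opening: 0.993
grasp_force: 0.0
```

Run:
```python
from h import *
s=shot('scene');t=shot('top')
im=np.hstack([cv2.resize(c['pixels'][y:y+150,x:x+140],(400,429),interpolation=cv2.INTER_CUBIC) for c,x,y in((s,310,140),(t,300,130))])
cv2.imwrite('pics/c1.png',im[:,:,::-1]); print(ctrl.get_obs()['eef_pos'])
```

```text
[ 0.4810968  -0.38914455  0.2317938 ]
```

View pics/c1.png

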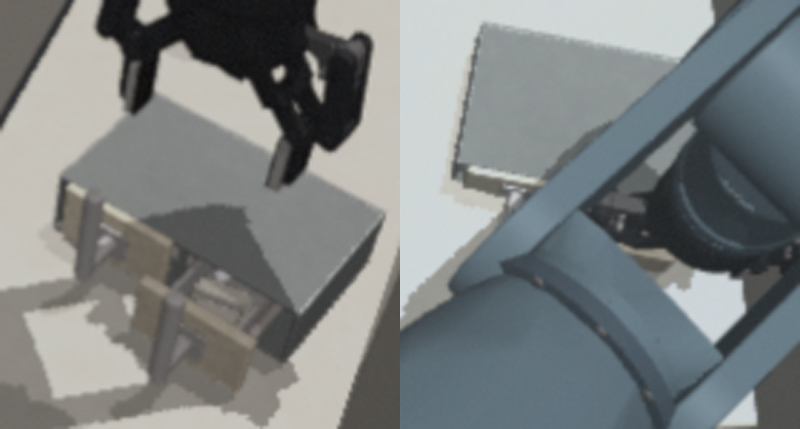

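The gripper is above and in front of the open pull, and the scene shows it clear of everything (fingers at about (355,165) and (410,200)). I'll descend and close.

{"api": "move_arm", "payload": {
  "plan": [0,0,-1,0,0,0,0,0,-2,0,0,0,0,0,-2.6,0,0,0,0,0,-3,0,0,0,0,0,-3.2,0,0,0,0,0,-3.2,0,0,0,0,0,-3.2,0,0,0]
}}

```text
time_s: 3.68
eef_pos: [0.4819, -0.3916, 0.0728]
eef_rot: [0.001, 0.119, 0.993, -0.001]
wrist_force: [-0.3, 0.7, -0.6]
opening: 0.996
grasp_force: 0.0
```

{"api": "move_arm", "payload": {
  "plan": [0,0,0,0,0,0,0,0,0,0,0,0,0,0,0,0,0,0,0,0,0,0,0,0,0,0,0,0,0,0,0,0,0,0,0,0,0,0,0,0,0,0,0,0,0,0,0,0],
  "grip": 5
}}

```text
time_s: 4.68
eef_pos: [0.4817, -0.3894, 0.0715]
eef_rot: [-0.0, 0.118, 0.993, 0.001]
wrist_force: [0.5, 5.0, 4.5]
opening: 0.146
grasp_force: 58.4
```

Gripped: opening about 13 mm, force 58 N. I'll push in.

{"api": "move_arm", "payload": {
  "plan": [0.2,-0.05,0,0,0,0,0.4,-0.1,0,0,0,0,0.6,-0.14,0,0,0,0,0.7,-0.17,0,0,0,0,0.78,-0.19,0,0,0,0,0.82,-0.2,0,0,0,0,0.82,-0.2,0,0,0,0]
}}

```text
time_s: 5.55
eef_pos: [0.5211, -0.3991, 0.0715]
eef_rot: [-0.002, 0.118, 0.993, 0.001]
wrist_force: [-7.1, 8.9, 9.8]
opening: 0.148
grasp_force: 59.6
```

{"api": "move_arm", "payload": {
  "plan": [0.04,-0.01,0,0,0,0,0.08,-0.02,0,0,0,0,0.08,-0.02,0,0,0,0]
}}

```text
time_s: 5.92
eef_pos: [0.5211, -0.3992, 0.0715]
eef_rot: [-0.006, 0.118, 0.993, 0.003]
wrist_force: [-24.3, 15.3, 22.1]
opening: 0.144
grasp_force: 60.9
```

Run:
```python
from h import *
s=shot('scene')
cv2.imwrite('pics/c2.png',cv2.resize(s['pixels'][150:270,310:450],(700,600),interpolation=cv2.INTER_CUBIC)[:,:,::-1]); print(ctrl.get_obs()['wrist_force'])
```

```text
[-24.14254467  15.24105428  22.43299536]
```

View pics/c2.png

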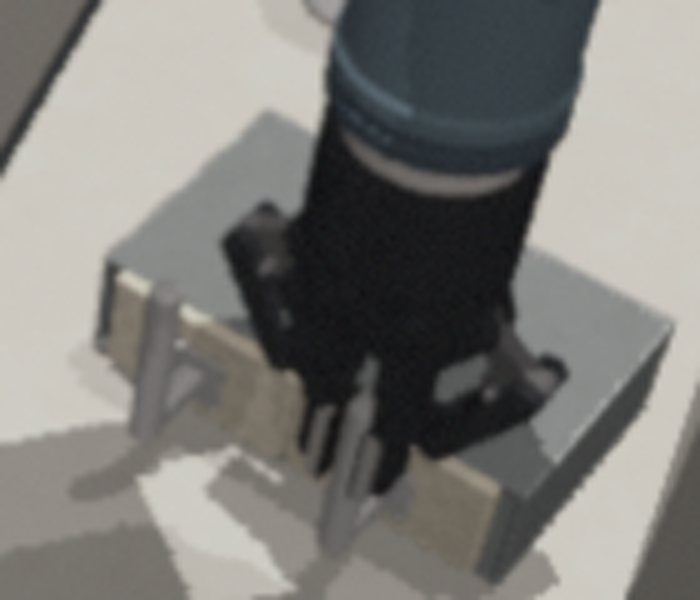

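The panels look flush: the top edges of both fronts lie on one line from (115,272) to (495,490) in the crop. The firm stop at 24 N agrees. I'll release and rise.

{"api": "move_arm", "payload": {
  "plan": [0,0,0,0,0,0,0,0,0,0,0,0,0,0,0,0,0,0,0,0,0,0,0,0,0,0,0,0,0,0,0,0,0.3,0,0,0,0,0,1,0,0,0,0,0,2,0,0,0,0,0,2,0,0,0,0,0,2,0,0,0],
  "grip": 85
}}

```text
time_s: 7.22
eef_pos: [0.5264, -0.4019, 0.1722]
eef_rot: [0.0, 0.119, 0.993, -0.0]
wrist_force: [0.6, -0.2, -0.3]
opening: 0.994
grasp_force: 0.0
```

Run:
```python
from h import *
s=shot('scene')
cv2.imwrite('pics/c3.png',cv2.resize(s['pixels'][180:280,310:430],(720,600),interpolation=cv2.INTER_CUBIC)[:,:,::-1]); print(ctrl.get_obs()['eef_pos'])
```

```text
[ 0.52592097 -0.40135533  0.17093221]
```

View pics/c3.png

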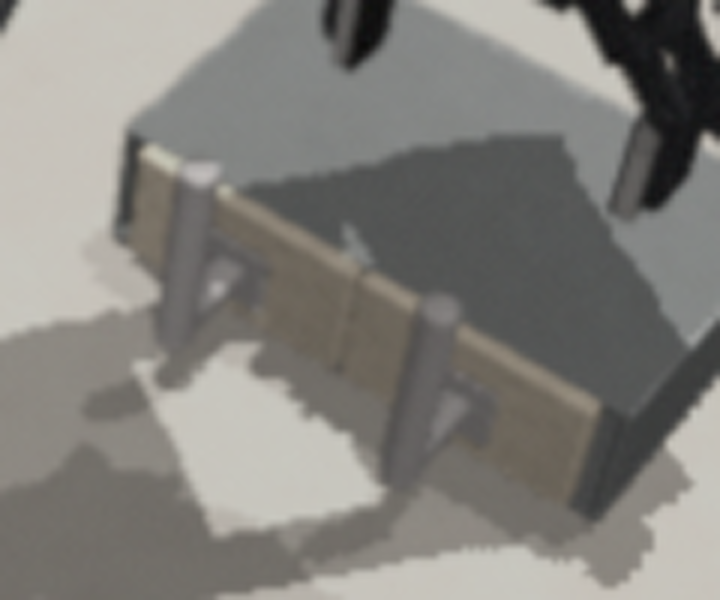

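Both fronts are flush. The post tops are at crop (440,300) and (203,172), which is full-frame (383.3,230) and (343.8,208.7). Now to locate pull b.

Run:
```python
from h import *
s=shot('scene'); P=onz(s,[(383.3,230),(343.8,208.7)],.108); d=P[1]-P[0]
print(P.round(4),np.linalg.norm(d),np.arctan2(-d[0],d[1])); print(ctrl.get_obs()['eef_pos'])
```

```text
[[ 0.5264 -0.4001  0.108 ]
 [ 0.5442 -0.3155  0.108 ]] 0.08642059060034853 -0.20740774803250642
[ 0.52568922 -0.40113655  0.17020809]
```

{"api": "move_arm", "payload": {
  "plan": [0.19,0.88,0,0,0,0,0.38,1.75,0,0,0,0,0.38,1.75,0,0,0,0,0.38,1.75,-1,0,0,0,0.38,1.75,-1.6,0,0,0,0.38,1.75,-2,0,0,0,0.38,1.75,-2,0,0,0,0.38,1.75,-2,0,0,0]
}}

```text
time_s: 8.32
eef_pos: [0.5459, -0.3152, 0.0725]
eef_rot: [0.001, 0.119, 0.993, -0.001]
wrist_force: [-0.2, -1.0, -0.1]
opening: 0.997
grasp_force: 0.0
```

{"api": "move_arm", "payload": {
  "plan": [0,0,0,0,0,0,0,0,0,0,0,0,0,0,0,0,0,0,0,0,0,0,0,0,0,0,0,0,0,0,0,0,0,0,0,0,0,0,0,0,0,0,0,0,0,0,0,0],
  "grip": 5
}}

```text
time_s: 9.32
eef_pos: [0.5457, -0.3125, 0.0717]
eef_rot: [0.0, 0.118, 0.993, 0.001]
wrist_force: [0.2, 6.5, 4.7]
opening: 0.148
grasp_force: 58.4
```

Gripped. I'll pull it out in moderate steps.

{"api": "move_arm", "payload": {
  "plan": [-0.1,0.02,0,0,0,0,-0.3,0.07,0,0,0,0,-0.5,0.12,0,0,0,0,-0.7,0.17,0,0,0,0,-0.9,0.22,0,0,0,0,-1.1,0.27,0,0,0,0,-1.2,0.29,0,0,0,0,-1.3,0.32,0,0,0,0,-1.36,0.33,0,0,0,0,-1.36,0.33,0,0,0,0]
}}

```text
time_s: 10.58
eef_pos: [0.4778, -0.2958, 0.0717]
eef_rot: [0.0, 0.118, 0.993, 0.001]
wrist_force: [0.8, 8.2, 5.9]
opening: 0.151
grasp_force: 58.8
```

{"api": "move_arm", "payload": {
  "plan": [-0.04,0.01,0,0,0,0,-0.08,0.02,0,0,0,0,-0.1,0.025,0,0,0,0,-0.1,0.025,0,0,0,0]
}}

```text
time_s: 11.08
eef_pos: [0.4778, -0.2959, 0.0718]
eef_rot: [0.006, 0.119, 0.993, 0.0]
wrist_force: [24.6, 3.9, -12.2]
opening: 0.145
grasp_force: 58.4
```

It stopped after 70 mm of travel with the force rising, so the stop is reached. I'll release, rise and back off.

{"api": "move_arm", "payload": {
  "plan": [0,0,0,0,0,0,0,0,0,0,0,0,0,0,0,0,0,0,0,0,0,0,0,0,0,0,0,0,0,0,0,0,0.3,0,0,0,0,0,1,0,0,0,0,0,2,0,0,0,0,0,3,0,0,0,0,0,3,0,0,0],
  "grip": 85
}}

```text
time_s: 12.32
eef_pos: [0.4746, -0.2987, 0.2278]
eef_rot: [0.004, 0.119, 0.993, -0.003]
wrist_force: [-0.1, 0.0, 0.0]
opening: 0.996
grasp_force: 0.0
```

{"api": "move_arm", "payload": {
  "plan": [-1,1,0,0,0,0,-2,2,0,0,0,0,-2,3,0,0,0,0,-2,4,0,0,0,0,-2,5,0,0,0,0,-2,5,0,0,0,0,-2,5,0,0,0,0]
}}

```text
time_s: 13.2
eef_pos: [0.3723, -0.0467, 0.2213]
eef_rot: [0.0, 0.118, 0.993, -0.0]
wrist_force: [0.5, -1.1, 0.5]
opening: 0.995
grasp_force: 0.0
```

Run:
```python
from h import *
s=shot('scene'); t=shot('top'); a=s['pixels'][170:290,200:450]; b=t['pixels'][130:280,220:440]
im=np.vstack([cv2.resize(a,(600,288),interpolation=cv2.INTER_CUBIC),cv2.resize(b,(600,310),interpolation=cv2.INTER_CUBIC)])
cv2.imwrite('pics/c4.png',im[:,:,::-1])
```

```text
(no output)
```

View pics/c4.png

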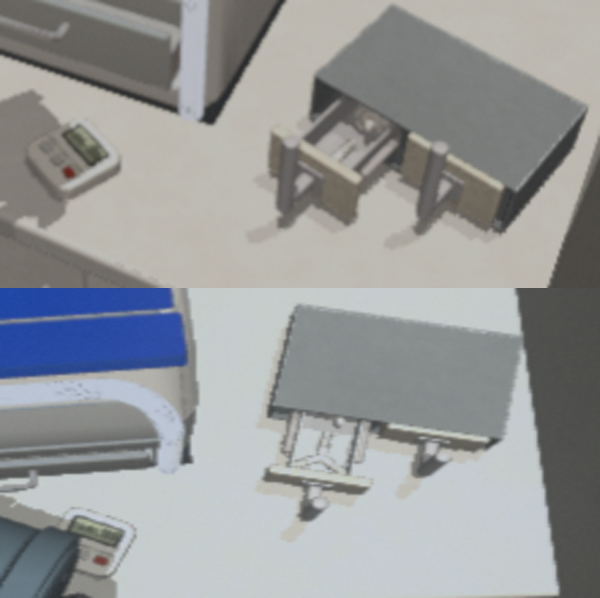

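The left drawer stands fully out with its fittings visible (scene crop about (340,140)), the right one is shut, and the timer is where it was. I'm handing it in.

```bash
python3 -c "
from bench import ctrl
print(ctrl.hand_in())"
```

```text
the job is handed in; nothing more can be done
None
```

The open drawer (right side, drawer a) is shut flush, the other (drawer b) is pulled out 70 mm to its stop, nothing else was touched as far as the pictures show, and the job was handed in at about 13 s.

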